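Eject the stepped filter cassette and load it in the sprung checking seat

ROBOT

A 7-joint arm with a two-finger parallel gripper is mounted at the origin on the work surface. World frame = base frame: x ahead of the robot, y to its left, z up, the work surface at z = 0. Lengths are in m, angles in rad, forces in N, time in s.
With the tool pointing down it reaches from about 0.4 to 0.9 m from the base axis. Payload 5.5 kg.
Tool frame: the origin (TCP) lies at the very end of the fingers, on their centre line; the grasp point (between the pads) lies 19 mm behind it; z points along the fingers, y is the direction in which the jaws open and shut (so a half turn about z gives the same grasp; the last joint's range is limited). The gripper opens to 85 mm and grips with 20 to 120 N. Pads are 22 mm wide; open, the fingers measure 114 mm over their backs; the gripper's body (76 mm by 85 mm) begins 54 mm behind the grasp point. The pads swing forward as they close: fully open they stand 13 mm farther back than shut.
Start: joints at [-0.938, 0.501, -0.427, 1.55, 0.221, 1.138, -0.21], TCP at [0.235, 0.606, 0.231] pointing down, gripper open.
Joint ranges: [-2.88, 2.88], [-0.31, 2.03], [-1.54, 1.56], [0.2, 2.42], [-1.41, 4.55], [0.19, 2.02], [-2.57, 2.57]. Speed limits (rad/s): [2.57, 2.57, 3.14, 3.14, 3.14, 3.14, 3.14].

INTERFACE

Orientations are given as [roll, pitch, yaw] about the fixed x, y, z axes, in that order (R = Rz(yaw) Ry(pitch) Rx(roll)).
In Python, from workcell import * gives the robot as it stands.
- The arm moves only by the shell command python3 -m inch 'ROWS' [FORCE]. ROWS is JSON, a list of rows, each an object of numbers: "jaw": the finger opening in m, from 0 to 0.0854; "x", "y", "z": the shift along the tool's x, y, z in m; "wx", "wy", "wz": the turn, a rotation vector about the tool's x, y, z in rad. A call has 1 to 20 rows; each row shifts and turns the commanded pose from where the row before left it, along the tool's axes as they then stand; what a row does not reach is not made up. A row lasts 1/8 s, in which the tool goes at most 62.5 mm and 10.7 degrees, less where a joint would pass 70% of its speed; a pose out of reach is approached as far as the arm can. A call with a gripper value outside its range is refused whole. The fingers move at their own pace and stop on an object; FORCE is the grip in N (left out, the last holds). Time passes only in rows, so rows that do not move let the fingers close. It gives the time, the measured TCP pose, the force and the opening at its end, in the units of the state.
- read_state(): the state, without advancing time (a new reading comes with each control period).
- read_camera(name): name is "side" or "top"; returns a dict with "color" (420x560x3 uint8, blue, green, red), "range_z" (420x560 float32, m along the optical axis (not along the pixel's ray), 0 where there is no reading), "fx", "fy", "cx", "cy" (pixels), "dist" ([k1, k2, p1, p2, k3] as OpenCV has them; the pictures are not rectified), "origin" and "attitude" of the camera in the world. Camera axes: x right, y up, looking along -z (the intrinsics and any distortion apply to the point x, -y, -z); pixel columns grow to the right and rows downward; lengths in m; the calibration is good to about 2 mm. A picture is of the moment at which its call begins.
- job_done(): hands the job in, once; it reports no verdict.
The state is a dict: "time": time; "joint_pos": joint angles; "joint_vel": joint speeds; "effort": joint torques, N m; "tcp_pos": TCP position; "ee_rot": TCP orientation; "ft_force": force on the tool from outside, world axes, zero at the start; "wrist_torque": the same for the moment, N m; "finger_gap": finger opening in m.
Only numpy, scipy, OpenCV 4.12 (cv2) and the standard library are available. Lean on these libraries where they do the work, as an engineer would, in place of code of your own. Each camera call takes 0.05 s, during which the arm holds its last target.

TASK

Find the pocket of the holder that has the cassette with the stepped end, and press that pocket's ejector lever all the way down so that the cassette rises. Lift it out by its two ends, stand it upright on the open bench and let go, then take it again across its narrow width and load it in the checking seat: push the sprung plunger back with it, lower it fully onto the seat floor behind the fixed stop, and leave it upright against the stop, stepped end towards the stop, held there by the plunger. Leave the other cassette seated in its pocket, and do not push about the small weight and the grey cap that stand nearby.

Things in the scene. Friction and masses are not known exactly. Their poses are not given: they have to be found in the camera images.
- holder: Fixed holder: grey block 76 (x) x 132 (y) x 62 mm high. Origin: centre of underside, z up. Two pockets 41.6 (x) x 25.6 (y) mm, open on top, at y = +32 (left) and -32 mm (right), x = 0. Along each pocket's long sides stand cheeks, 26 mm long, 27 mm apart, to z = 84 mm, so a raised cassette can be gripped only by its ends (along x). Each pocket's lever is on the -x face at the pocket's y.
- lever_left (a joint): Lever of the pocket at y = +32 mm: 0 = up (rest), 0.5 rad = fully down on its stop. Hinge along the holder's y at x = -46, z = 42 mm; points to -x, 0.25 rad above level at rest, 0.25 below when down. Takes 6 to 10 N down on the paddle, stays where left (stiff hinge). The cassette rises 52 mm per rad: 26 mm at the stop.
- lever_right (a joint): The same for the lever of the pocket at y = -32 mm.
- paddle_left (a point): Centre of the top face of the steel paddle of the left lever, 50 mm from its hinge; the paddle is 24 mm long and 26 mm wide. About 58 mm above the bench at rest, 33 mm when fully down. It moves with the lever; its axes are those of the lever.
- paddle_right (a point): The same for the right lever.
- stepped_cassette: The cassette to load: loose block 40 (x) x 24 (y) x 48 mm high, 0.2 to 0.3 kg: dark steel, its top 6 mm bright aluminium. Step at its +x end: the last 11 mm of the top is cut 6 mm lower, showing dark. Origin: centre of underside, z up. Starts in either pocket, axes as the holder's, underside 12 mm above the bench, top 2 mm below the holder's top.
- stepped_end (a point): Middle of the face of the stepped end of that cassette (+20 mm in x, 21 mm above its underside).
- grooved_cassette: The other cassette, same size and material, in the other pocket: no step, but a 10 mm wide, 6 mm deep groove across the middle of its top (dark between two bright strips). To be left seated. Origin at the centre of its underside.
- seat: Fixed checking seat, z up; origin on its underside below the cassette's place. Base 10 mm thick, x -64 to +40, 56 mm wide. Fixed stop: face at x = +20, top 26 mm above the bench. Plunger tower: face at x = -34, top 62 mm: no room for a finger there, so hold the cassette across its width (y). Guide strips at y = +/-14.5 to 18.5 mm, top 15 mm. A loaded cassette has the seat's axes (stepped end +x).
- seat_floor (a point): The place of the loaded cassette's origin: on the seat's floor, 10 mm above the bench, axes as the seat's.
- plunger (a joint): How far the sprung plunger is pushed back into the tower (towards the seat's -x): 0 = out, 0.014 m = fully in. About 0.8 N to start, 2.8 N fully in; it springs back. A loaded cassette holds it at 9 mm. The cassette can swivel a little in the grip as it pushes, so it lags behind the hand: go by the plunger.
- plunger_tip (a point): Tip of the plunger: ball nose 12 mm thick, axis 38 mm above the bench, tip at the seat's x = -11 mm when out. To load: hold the cassette's underside 28 to 34 mm above the bench (above the stop, below the nose axis), plain end to the nose, push to -x 10 to 13 mm past first touch to clear the stop, lower to the floor, let it back to the stop.
- check_weight: Bystander: small steel weight with a knob, 26 mm wide, 33 mm high, standing beyond the open bench between holder and seat. Origin at its underside.
- dust_cap: Bystander: grey plastic cap, 34 mm wide, 14 mm high, on the robot's side of the open bench (free for setting down) between holder and seat. Origin at its underside.
There are look-alikes about, which are no part of the job. Leave any brown look-alike of the stepped_cassette alone.

How it is judged:
On the way, in this order (a step that is already met when the one before it is completed fails the run):
1. The stepped cassette has risen at least 23 mm in its pocket on its lifter, not touched by the fingers (z of stepped_cassette in the frame of holder above 0.035 m and horizontal distance between stepped_cassette and holder below 0.036 m and contact force between the fingers and stepped_cassette below 0.1 N and value of joint any of lever_left, lever_right above 0.44 rad), for 0.2 s.
2. It stands upright on the bench, let go (height (world z) of stepped_cassette below 0.004 m and angle between stepped_cassette's own z axis and vertical below 0.1 rad and contact force between the fingers and stepped_cassette below 0.1 N and linear speed of stepped_cassette below 0.03 m/s), for 0.2 s.
At the end, for the whole second after the job is handed in: The stepped cassette is let go, at rest, upright (0.07 rad), within 3 mm (x, z) and 4.5 mm (y) of its place on the seat floor and 0.2 rad of its line, stepped end to the stop, pushing the plunger back over 6 mm; the grooved one is within 6 mm of its start (x of stepped_cassette in the frame of seat_floor between -0.003 and 0.003 m and y of stepped_cassette in the frame of seat_floor between -0.0045 and 0.0045 m and z of stepped_cassette in the frame of seat_floor between -0.003 and 0.003 m and angle between stepped_cassette's own z axis and vertical below 0.07 rad and angle between the x axis of stepped_cassette and the x axis of seat, either way round below 0.2 rad and x of stepped_end in the frame of seat_floor above 0.01 m and value of joint plunger above 0.006 m and linear speed of stepped_cassette below 0.02 m/s and distance of grooved_cassette from where it was at the start of the episode below 0.006 m); the robot touches nothing.
It fails at once if The grooved cassette is raised or moved by more than 10 mm (distance of grooved_cassette from where it was at the start of the episode above 0.01 m).
It fails at once if The small weight or the cap is pushed more than 30 mm (distance of any of check_weight, dust_cap from where it was at the start of the episode above 0.03 m).
It also fails if it takes over 72 s, if anything falls off the work surface, if the arm or the gripper's body presses on something with over 40 N, if the wrist force passes 120 N, or if a joint passes its speed limit or range.

## Working session

There is one attempt and no reset: what is moved stays moved. The work goes in short steps, Python scripts to look and compute and a shell command to move; the robot and the scene stay as the last step left them, time stands still between calls to the robot, and variables do not carry over. Pictures are saved under pics/ and viewed, and the job is handed in when it is done.

```bash
ls; mkdir -p pics
cat > h.py <<'E'
from workcell import *
import numpy as np, cv2
from scipy.spatial.transform import Rotation as R
def grab(n,tag):
    c=read_camera(n); cv2.imwrite(f'pics/{tag}.png',c['color']); np.save(f'/tmp/{n}.npy',c,allow_pickle=True); return c
def load(n): return np.load(f'/tmp/{n}.npy',allow_pickle=True).item()
def att(c):
    a=np.array(c['attitude'])
    return a if a.shape==(3,3) else R.from_euler('xyz',a).as_matrix()
def ray(c,u,v):
    K=np.array([[c['fx'],0,c['cx']],[0,c['fy'],c['cy']],[0,0,1]])
    p=cv2.undistortPoints(np.array([[[u,v]]],float),K,np.array(c['dist'],float))[0,0]
    return np.array(c['origin']),att(c)@np.array([p[0],-p[1],-1.])
def onz(c,u,v,z):
    o,d=ray(c,u,v); return o+d*(z-o[2])/d[2]
def depth(c,u,v):
    o,d=ray(c,u,v); return o+d*c['range_z'][int(round(v)),int(round(u))]
E
python3 - <<'E'
from h import *
for n in('side','top'):
    c=grab(n,n+'0'); print(n,{k:c[k] for k in c if k not in('color','range_z')})
print(read_state())
E
```

```text
pics
side {'fx': 399.46049075621056, 'fy': 399.46049075621056, 'cx': 281.92332315909215, 'cy': 212.39456560396417, 'dist': array([-0.04345149,  0.        ,  0.        ,  0.        ,  0.        ]), 'origin': array([0.37842622, 0.51993743, 0.63578538]), 'attitude': array([ 0.76126059,  0.01941227, -2.83735561])}
top {'fx': 387.79903134625226, 'fy': 387.79903134625226, 'cx': 279.5736104197884, 'cy': 209.97873374735278, 'dist': array([-0.04398875,  0.        ,  0.        ,  0.        ,  0.        ]), 'origin': array([0.49428001, 0.01333619, 0.82336381]), 'attitude': array([ 0.0641641 , -0.01654498, -1.54800659])}
{'time': 0.1, 'joint_pos': array([-0.93778768,  0.50175665, -0.42680245,  1.55131919,  0.22080006,
        1.1382849 , -0.21029678]), 'joint_vel': array([ 0.00083277, -0.00166698, -0.00227452, -0.0049769 , -0.00038204,
        0.00018229,  0.00017965]), 'effort': array([-1.14824809e-02, -5.70812166e+01, -5.83876133e+00, -2.81756508e+01,
        1.05221244e-02,  5.49822420e-03,  4.73811360e-05]), 'tcp_pos': array([0.23475399, 0.60547841, 0.23037193]), 'ee_rot': array([-3.13987706e+00, -6.55738105e-05,  2.77182587e+00]), 'ft_force': array([-0.15914096,  0.28679197, -0.57781471]), 'wrist_torque': array([-0.01017246,  0.05582774, -0.07181553]), 'finger_gap': 0.08524614721695434}
```

View pics/side0.png

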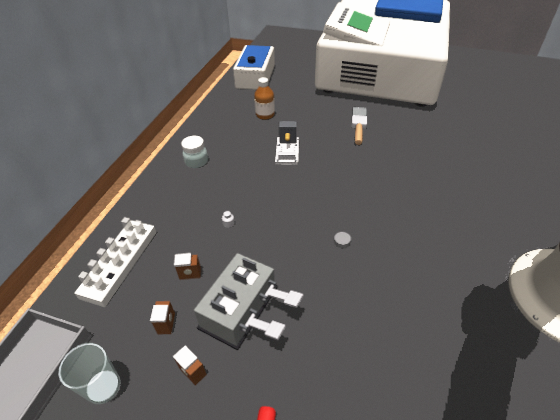

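View pics/top0.png

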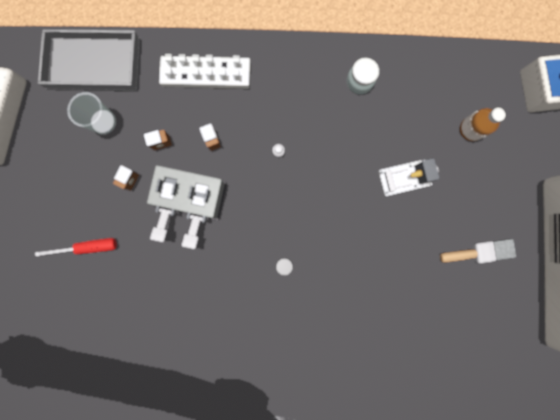

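The side view shows the holder at about (235,298) and the seat at (288,142). The weight is at (228,218) and the cap at (342,240). In the top view the holder is at (185,192) and the seat at (408,178). I'll zoom in on both.

Run:
```python
from h import *
t=load('top')['color'];s=load('side')['color']
z=lambda im,r,c,h,w,k:cv2.resize(im[r:r+h,c:c+w],None,fx=k,fy=k,interpolation=cv2.INTER_CUBIC)
A=z(t,160,140,100,100,4);B=z(t,145,360,100,100,4)
C=z(s,250,190,100,120,4)[:400,:480];D=z(s,110,260,60,60,6)
cv2.imwrite('pics/z1.png',np.hstack([A,B]));cv2.imwrite('pics/z2.png',np.hstack([C[:360,:],D[:,:320]]))
```

```text
(no output)
```

View pics/z1.png

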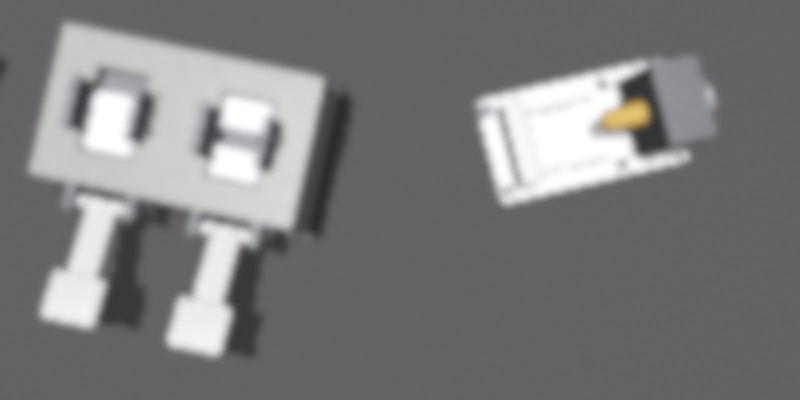

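View pics/z2.png

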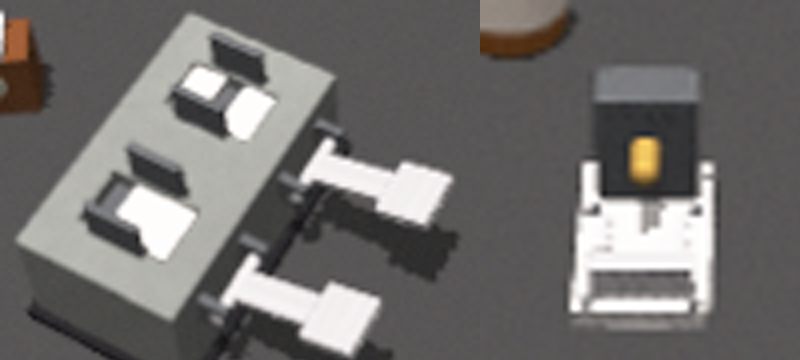

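Left pocket (top zoom at about (110,110)) holds the stepped cassette: dark strip at its +x end. The right pocket is grooved. In the right half of the zoom the seat's tower is at about (685,95) and its stop at (500,150), so seat +x points toward the holder.

Run:
```python
from h import *
t=load('top');s=load('side')
q=lambda U,V,k,c,r:((U+.5)/k-.5+c,(V+.5)/k-.5+r)
print('rows: top holder corners z=.062')
P=[]
for U,V in[(68,22),(325,77),(293,232),(30,175)]:
    p=onz(t,*q(U,V,4,140,160),.062);P.append(p);print(p.round(4))
P=np.array(P);print('c',P.mean(0),[np.linalg.norm(P[i]-P[i-1]).round(4) for i in range(4)])
d=P[0]-P[3]+P[1]-P[2];print('yaw x',np.arctan2(d[1],d[0]));d=P[0]-P[1]+P[3]-P[2];print('yaw y-90',np.arctan2(d[1],d[0])-np.pi/2)
P=[]
print('side holder corners')
for U,V in[(190,12),(335,75),(172,320),(17,240)]:
    p=onz(s,*q(U,V,4,190,250),.062);P.append(p);print(p.round(4))
P=np.array(P);print('c',P.mean(0))
print('paddle pts')
for U,V in[(75,297),(202,325)]: print(onz(t,*q(U,V,4,140,160),.058).round(4), depth(t,*q(U,V,4,140,160)).round(4))
for U,V in[(415,192),(340,318)]: print(onz(s,*q(U,V,4,190,250),.058).round(4), depth(s,*q(U,V,4,190,250)).round(4))
print('cassette top bright centre/bystanders')
print('weight',onz(t,278.5,150.5,.03),onz(s,228,219,.017),'cap',onz(t,284.5,267,.014),onz(s,342.5,240,.014))
print('seat top pts')
def T(U,V,z):return onz(t,*q(U-400,V,4,360,145),z).round(4)
P=[]
for n,U,V,z in[('stop end -y? base corners',478,100,.026),('',503,206,.026),('tower nearL',652,60,.062),('tower far L',697,55,.062),('tower farR',717,133,.062),('tower nearR',668,150,.062)]:
    print(n,T(U,V,z),depth(t,*q(U-400,V,4,360,145)).round(4))
```

```text
rows: top holder corners z=.062
[0.6267 0.2475 0.062 ]
[0.6023 0.1192 0.062 ]
[0.5253 0.1324 0.062 ]
[0.5503 0.2629 0.062 ]
c [0.57615183 0.19049412 0.062     ] [np.float64(0.078), np.float64(0.1306), np.float64(0.0781), np.float64(0.1329)]
yaw x -0.18389515897086486
yaw y-90 -0.18862992357411246
side holder corners
[0.6008 0.1209 0.062 ]
[0.5266 0.1351 0.062 ]
[0.551  0.2643 0.062 ]
[0.6248 0.2501 0.062 ]
c [0.57580519 0.19258237 0.062     ]
paddle pts
[0.4909 0.2393 0.058 ] [0.4909 0.239  0.0589]
[0.4787 0.1762 0.058 ] [0.4787 0.1761 0.0585]
[0.4772 0.1793 0.058 ] [0.4773 0.1787 0.0571]
[0.4893 0.2424 0.058 ] [0.4892 0.2427 0.0586]
cassette top bright centre/bystanders
weight [0.66900448 0.00641426 0.03      ] [0.67028453 0.01149128 0.017     ] cap [ 0.42832289 -0.01178663  0.014     ] [ 0.42748386 -0.00298159  0.014     ]
seat top pts
stop end -y? base corners [ 0.6353 -0.2049  0.026 ] [ 0.6397 -0.2117  0.0009]
 [ 0.58   -0.2183  0.026 ] [ 0.5822 -0.2244  0.0049]
tower nearL [ 0.6518 -0.2834  0.062 ] [ 0.6625 -0.3036  0.0102]
tower far L [ 0.655  -0.3065  0.062 ] [ 6.681e-01 -3.326e-01 -2.000e-04]
tower farR [ 0.6157 -0.3165  0.062 ] [ 0.6156 -0.3163  0.0623]
tower nearR [ 0.6064 -0.2913  0.062 ] [ 0.6081 -0.2959  0.0506]
```

Run:
```python
from h import *
t=load('top')['color']
z=cv2.resize(t[150:205,370:450],None,fx=10,fy=10,interpolation=cv2.INTER_CUBIC)
cv2.imwrite('pics/z3.png',z)
s=load('side')['color']
z=cv2.resize(s[115:170,265:315],None,fx=10,fy=10,interpolation=cv2.INTER_CUBIC)
cv2.imwrite('pics/z4.png',z)
```

```text
(no output)
```

View pics/z3.png

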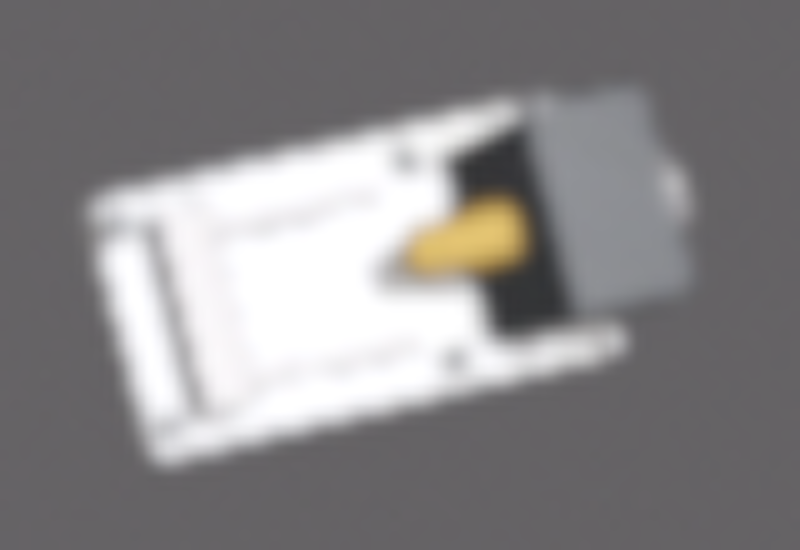

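View pics/z4.png

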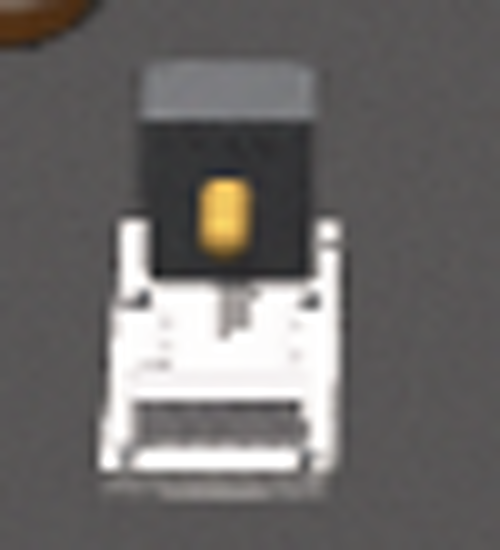

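Run:
```python
from h import *
t=load('top');s=load('side')
T=lambda U,V,z:onz(t,(U+.5)/10-.5+370,(V+.5)/10-.5+150,z)[:2]
S=lambda U,V,z:onz(s,(U+.5)/10-.5+265,(V+.5)/10-.5+115,z)[:2]
a=T(92,205,.01);b=T(152,465,.01);c=T(622,345,.01);n=T(402,258,.038)
d=b-c;print('top long yaw',np.arctan2(d[1],d[0]),np.linalg.norm(d)); e=a-b
print('short yaw',np.arctan2(-e[1],-e[0])+np.pi/2,np.linalg.norm(e))
# seat frame candidates
yaw=np.arctan2(d[1],d[0])
def org(p,l,yaw): return p-np.array([np.cos(yaw)*l[0]-np.sin(yaw)*l[1],np.sin(yaw)*l[0]+np.cos(yaw)*l[1]])
sa=S(103,470,.01);sb=S(335,470,.01)
print('side corners',sa,sb,np.linalg.norm(sa-sb)); g=sb-sa; print('top a,b',a,b)
for yaw in(yaw,np.arctan2(e[1],e[0])-np.pi/2+np.pi*0,1.8,1.775):
    print(yaw,'a',org(a,(.04,-.028),yaw),'b',org(b,(.04,.028),yaw),'c',org(c,(-.064,.028),yaw),'nose',org(n,(-.011,0),yaw))
yaw=1.79
for n,p,l in [('towerface botR',T(492,335,.01),(-.034,None)),('towerface botL',T(450,165,.01),(-.034,)),('towertopR',T(575,308,.062),(-.034,)),('towertopL',T(530,100,.062),(-.034,)),('tf farL',T(642,92,.062),()),('tf farR',T(690,288,.062),()),('stop in L',T(200,190,.026),()),('stop in R',T(245,390,.026),()),
 ('S tower TL',S(143,118,.062),()),('S tower TR',S(315,118,.062),()),('S bot L',S(152,278,.01),()),('S bot R',S(310,278,.01),()),('S nose tip',S(228,225,.038),())]:
    print(n,p.round(4))
```

```text
top long yaw 1.8430328568867793 0.10563843215339835
short yaw -1.3379838123814878 0.05691613399232047
side corners [ 0.63730944 -0.20576788] [ 0.58236699 -0.22160099] 0.05717831937687699
top a,b [ 0.63717965 -0.20842842] [ 0.58179903 -0.22155983]
1.8430328568867793 a [ 0.62096628 -0.25448411] b [ 0.6195233  -0.25255789] c [ 0.61996385 -0.25413598] nose [ 0.62008675 -0.25492814]
-1.3379838123814876 a [ 0.65519564 -0.16304754] b [ 0.54532583 -0.18909899] c [ 0.59772492 -0.39204119] nose [ 0.62558236 -0.27622627]
1.8 a [ 0.619      -0.25374398] b [ 0.61815485 -0.25415207] c [ 0.62293056 -0.25461989] nose [ 0.62054527 -0.25481071]
1.775 a [ 0.61787291 -0.25327538] b [ 0.61732877 -0.25505069] c [ 0.6246436  -0.25495949] nose [ 0.62081383 -0.25475158]
towerface botR [ 0.6116 -0.295 ]
towerface botL [ 0.648 -0.286]
towertopR [ 0.61   -0.2922]
towertopL [ 0.6519 -0.2832]
tf farL [ 0.6542 -0.3062]
tf farR [ 0.6147 -0.3158]
stop in L [ 0.6382 -0.2269]
stop in R [ 0.5963 -0.2365]
S tower TL [ 0.6494 -0.2802]
S tower TR [ 0.608  -0.2919]
S bot L [ 0.6496 -0.2841]
S bot R [ 0.61   -0.2954]
S nose tip [ 0.6257 -0.2746]
```

```bash
cat >> h.py <<'E'
def to(x,y,z,yaw):
    s=read_state(); p=s['tcp_pos'];r=R.from_euler('xyz',s['ee_rot']);d=r.as_matrix().T@(np.array([x,y,z])-p)
    rt=R.from_euler('xyz',[np.pi,0,yaw]); w=(r.inv()*rt).as_rotvec()
    print('now',p.round(4),s['ee_rot'].round(3),'t',s['time'],'F',s['ft_force'].round(1),'gap',round(s['finger_gap'],4))
    print('shift in present axes',d.round(4),'turn',w.round(3),'shift in target axes',(rt.as_matrix().T@(np.array([x,y,z])-p)).round(4))
E
python3 -c "
from h import *
to(.489,.241,.10,1.385)"
```

```text
now [0.2348 0.6055 0.2304] [-3.14  -0.     2.772] t 0.1 F [-0.2  0.3 -0.6] gap 0.0852
shift in present axes [-0.3688 -0.2477  0.1308] turn [-1.000e-03  1.000e-03  1.387e+00] shift in target axes [-0.3112  0.3172  0.1304]
```

```bash
python3 -m inch '[{"jaw":0,"x":-0.041,"y":-0.0275},{"x":-0.041,"y":-0.0275},{"x":-0.041,"y":-0.0275},{"x":-0.041,"y":-0.0275},{"x":-0.041,"y":-0.0275},{"x":-0.041,"y":-0.0275},{"x":-0.041,"y":-0.0275},{"x":-0.041,"y":-0.0275},{"x":-0.041,"y":-0.0275},{"wz":0.154},{"wz":0.154},{"wz":0.154},{"wz":0.154},{"wz":0.154},{"wz":0.154},{"wz":0.154},{"wz":0.154},{"wz":0.155},{}]'
python3 -c "
from h import *
to(.489,.241,.075,1.385);print(read_state()['joint_pos'])"
```

```text
now [0.2348 0.6055 0.2304] [-3.14  -0.     2.772] t 0.1 F [-0.2  0.3 -0.6] gap 0.0852
shift in present axes [-0.3688 -0.2477  0.1558] turn [-1.000e-03  1.000e-03  1.387e+00] shift in target axes [-0.3112  0.3172  0.1554]
[-0.93778768  0.50175665 -0.42680245  1.55131919  0.22080006  1.1382849
 -0.21029678]invalid input at $[0]: expected keys jaw, x, y, z, wx, wy, wz
```

```bash
python3 -m inch '[{"jaw":0,"x":-0.041,"y":-0.0275,"z":0,"wx":0,"wy":0,"wz":0},{"jaw":0,"x":-0.041,"y":-0.0275,"z":0,"wx":0,"wy":0,"wz":0},{"jaw":0,"x":-0.041,"y":-0.0275,"z":0,"wx":0,"wy":0,"wz":0},{"jaw":0,"x":-0.041,"y":-0.0275,"z":0,"wx":0,"wy":0,"wz":0},{"jaw":0,"x":-0.041,"y":-0.0275,"z":0,"wx":0,"wy":0,"wz":0},{"jaw":0,"x":-0.041,"y":-0.0275,"z":0,"wx":0,"wy":0,"wz":0},{"jaw":0,"x":-0.041,"y":-0.0275,"z":0,"wx":0,"wy":0,"wz":0},{"jaw":0,"x":-0.041,"y":-0.0275,"z":0,"wx":0,"wy":0,"wz":0},{"jaw":0,"x":-0.041,"y":-0.0275,"z":0,"wx":0,"wy":0,"wz":0},{"jaw":0,"x":0,"y":0,"z":0,"wx":0,"wy":0,"wz":0.154},{"jaw":0,"x":0,"y":0,"z":0,"wx":0,"wy":0,"wz":0.154},{"jaw":0,"x":0,"y":0,"z":0,"wx":0,"wy":0,"wz":0.154},{"jaw":0,"x":0,"y":0,"z":0,"wx":0,"wy":0,"wz":0.154},{"jaw":0,"x":0,"y":0,"z":0,"wx":0,"wy":0,"wz":0.154},{"jaw":0,"x":0,"y":0,"z":0,"wx":0,"wy":0,"wz":0.154},{"jaw":0,"x":0,"y":0,"z":0,"wx":0,"wy":0,"wz":0.154},{"jaw":0,"x":0,"y":0,"z":0,"wx":0,"wy":0,"wz":0.154},{"jaw":0,"x":0,"y":0,"z":0,"wx":0,"wy":0,"wz":0.154},{"jaw":0,"x":0,"y":0,"z":0,"wx":0,"wy":0,"wz":0}]'
python3 -c "
from h import *
to(.489,.241,.075,1.385);print(read_state()['joint_pos'])"
```

```text
time: 2.48
tcp_pos: [0.4892, 0.2419, 0.2309]
ee_rot: [-3.141, 0.001, 1.387]
ft_force: [-0.5, 0.0, -0.1]
finger_gap: -0.0001
now [0.4892 0.2419 0.2309] [-3.141e+00  1.000e-03  1.387e+00] t 2.475 F [-0.5  0.  -0.1] gap -0.0001
shift in present axes [-8.000e-04  1.000e-04  1.559e-01] turn [-0.001  0.001  0.002] shift in target axes [-0.0009  0.      0.1559]
[-0.45014713  0.28533457 -0.06985385  1.8248611   0.02293719  1.03299965
 -0.71237035]
```

Well tracked. Next I go down to about z 0.066, just above the paddle.

```bash
python3 -m inch '[{"jaw":0,"x":-0.001,"y":0,"z":0.05,"wx":0,"wy":0,"wz":0},{"jaw":0,"x":0,"y":0,"z":0.05,"wx":0,"wy":0,"wz":0},{"jaw":0,"x":0,"y":0,"z":0.05,"wx":0,"wy":0,"wz":0},{"jaw":0,"x":0,"y":0,"z":0.015,"wx":0,"wy":0,"wz":0},{"jaw":0,"x":0,"y":0,"z":0,"wx":0,"wy":0,"wz":0}]'
python3 -c "
from h import *
grab('side','s1');grab('top','t1')
s=load('side')['color'][230:350,170:330];cv2.imwrite('pics/z5.png',cv2.resize(s,None,fx=4,fy=4,interpolation=cv2.INTER_CUBIC))"
```

```text
time: 3.1
tcp_pos: [0.489, 0.2408, 0.0659]
ee_rot: [-3.14, 0.001, 1.387]
ft_force: [-0.1, -0.5, 1.0]
finger_gap: 0.0003
```

View pics/z5.png

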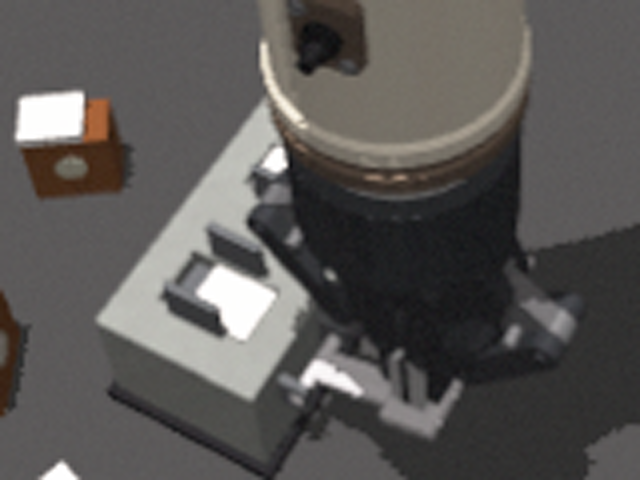

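The closed fingertips are over the left paddle at about (415,400) in the zoom. I'll press in steps and watch the force.

```bash
python3 -m inch '[{"jaw":0,"x":0,"y":0,"z":0.005,"wx":0,"wy":0,"wz":0},{"jaw":0,"x":0,"y":0,"z":0.005,"wx":0,"wy":0,"wz":0},{"jaw":0,"x":0,"y":0,"z":0.005,"wx":0,"wy":0,"wz":0},{"jaw":0,"x":0,"y":0,"z":0.003,"wx":0,"wy":0,"wz":0}]'
python3 -m inch '[{"jaw":0,"x":0,"y":0,"z":0.004,"wx":0,"wy":0,"wz":0},{"jaw":0,"x":0,"y":0,"z":0.004,"wx":0,"wy":0,"wz":0},{"jaw":0,"x":0,"y":0,"z":0.003,"wx":0,"wy":0,"wz":0}]'
```

```text
time: 3.7
tcp_pos: [0.4884, 0.242, 0.0491]
ee_rot: [-3.14, -0.001, 1.387]
ft_force: [-3.4, 1.2, 8.3]
finger_gap: -0.0002
time: 4.08
tcp_pos: [0.4883, 0.242, 0.0382]
ee_rot: [-3.14, -0.001, 1.387]
ft_force: [-4.7, 0.6, 8.7]
finger_gap: -0.0005
```

```bash
python3 -m inch '[{"jaw":0,"x":0,"y":0,"z":0.002,"wx":0,"wy":0,"wz":0},{"jaw":0,"x":0,"y":0,"z":0.001,"wx":0,"wy":0,"wz":0}]'; python3 -m inch '[{"jaw":0,"x":0,"y":0,"z":0.001,"wx":0,"wy":0,"wz":0},{"jaw":0,"x":0,"y":0,"z":0.001,"wx":0,"wy":0,"wz":0}]'
```

```text
time: 4.32
tcp_pos: [0.4886, 0.242, 0.0352]
ee_rot: [-3.141, -0.001, 1.387]
ft_force: [-4.0, 0.4, 8.4]
finger_gap: 0.0002
time: 4.58
tcp_pos: [0.4889, 0.242, 0.034]
ee_rot: [-3.141, -0.001, 1.387]
ft_force: [-7.8, -1.4, 20.5]
finger_gap: 0.0
```

The force jumped to 20 N at z 0.034, so the lever is on its stop. I'll retreat and look.

```bash
python3 -m inch '[{"jaw":0,"x":0,"y":0,"z":-0.03,"wx":0,"wy":0,"wz":0},{"jaw":0,"x":0,"y":0,"z":-0.05,"wx":0,"wy":0,"wz":0},{"jaw":0.0854,"x":-0.03,"y":-0.04,"z":-0.05,"wx":0,"wy":0,"wz":0},{"jaw":0.0854,"x":-0.03,"y":-0.04,"z":-0.01,"wx":0,"wy":0,"wz":0},{"jaw":0.0854,"x":0,"y":0,"z":0,"wx":0,"wy":0,"wz":0}]'
python3 -c "
from h import *
grab('side','s2');grab('top','t2')
s=load('side')['color'][240:350,180:320];t=load('top')['color'][150:260,130:230]
f=lambda i,w:cv2.resize(i,(w,440),interpolation=cv2.INTER_CUBIC)
cv2.imwrite('pics/z6.png',np.hstack([f(s,400),f(t,400)]))
to(.582,.223,.13,1.385)"
```

```text
time: 5.2
tcp_pos: [0.4021, 0.1977, 0.1674]
ee_rot: [-3.141, 0.001, 1.386]
ft_force: [-0.2, 0.5, -0.1]
finger_gap: 0.0543
now [0.4053 0.1995 0.1672] [ 3.140e+00 -1.000e-03  1.386e+00] t 5.3 F [ 1.  -0.   0.2] gap 0.0691
shift in present axes [0.0555 0.1693 0.0376] turn [ 0.002 -0.001  0.001] shift in target axes [0.0557 0.1693 0.0372]
```

View pics/z6.png

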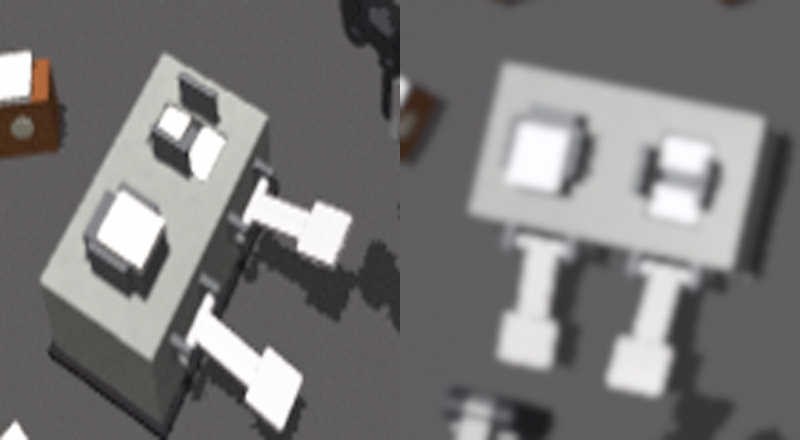

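The left lever is down and the left cassette is raised above its cheeks (side zoom (130,230), top zoom (545,155)). I'll measure its top.

Run:
```python
from h import *
for n,(r0,r1,c0,c1) in {'side':(280,315,195,245),'top':(172,205,150,180)}.items():
    c=load(n);g=c['color'].min(2);m=np.zeros_like(g);m[r0:r1,c0:c1]=(g[r0:r1,c0:c1]>215)
    k,l,st,ce=cv2.connectedComponentsWithStats(m);i=1+np.argmax(st[1:,4]);print(n,st[i],ce[i],onz(c,*ce[i],.086),depth(c,*ce[i]))
h=np.array([.576,.1915]);a=-.186
M=np.array([[np.cos(a),-np.sin(a)],[np.sin(a),np.cos(a)]])
print('pred bright centre',h+M@[-.0055,.032],'cassette',h+M@[0,.032])
```

```text
side [214 288  24  19 249] [225.1686747  296.80321285] [0.57668012 0.22574512 0.086     ] [0.57656451 0.22591667 0.08632059]
top [156 181  16  16 189] [163.85185185 188.75132275] [0.5772867  0.22421627 0.086     ] [0.57734701 0.22436949 0.08546427]
pred bright centre [0.57651261 0.22396517] cassette [0.58191774 0.22294806]
```

```bash
python3 -m inch '[{"jaw":0.0854,"x":0.014,"y":0.042,"z":0,"wx":0,"wy":0,"wz":0},{"jaw":0.0854,"x":0.014,"y":0.042,"z":0,"wx":0,"wy":0,"wz":0},{"jaw":0.0854,"x":0.014,"y":0.042,"z":0,"wx":0,"wy":0,"wz":0},{"jaw":0.0854,"x":0.014,"y":0.042,"z":0.01,"wx":0,"wy":0,"wz":0},{"jaw":0.0854,"x":0,"y":0,"z":0.02,"wx":0,"wy":0,"wz":0},{"jaw":0.0854,"x":0,"y":0,"z":0,"wx":0,"wy":0,"wz":0}]'
python3 -c "
from h import *
to(.582,.2235,.066,1.385)"
```

```text
time: 6.05
tcp_pos: [0.5783, 0.2229, 0.1332]
ee_rot: [-3.136, 0.003, 1.386]
ft_force: [0.1, -1.3, 0.2]
finger_gap: 0.0857
now [0.5783 0.2229 0.1332] [-3.136e+00  3.000e-03  1.386e+00] t 6.05 F [ 0.1 -1.3  0.2] gap 0.0857
shift in present axes [0.0015 0.0039 0.0671] turn [-0.005  0.003  0.001] shift in target axes [0.0013 0.0035 0.0672]
```

```bash
python3 -m inch '[{"jaw":0.0854,"x":0,"y":0,"z":0.02,"wx":0,"wy":0,"wz":0},{"jaw":0.0854,"x":0,"y":0,"z":0,"wx":0,"wy":0,"wz":0},{"jaw":0.0854,"x":0,"y":0,"z":0,"wx":0,"wy":0,"wz":0}]'
python3 -c "
from h import *
to(.582,.2235,.066,1.385)"
```

```text
time: 6.42
tcp_pos: [0.5801, 0.2235, 0.1168]
ee_rot: [3.141, -0.0, 1.386]
ft_force: [0.6, -0.1, 0.1]
finger_gap: 0.0854
now [0.5801 0.2235 0.1168] [ 3.141 -0.     1.386] t 6.425 F [ 0.6 -0.1  0.1] gap 0.0854
shift in present axes [0.0003 0.0019 0.0508] turn [ 0.    -0.     0.001] shift in target axes [0.0003 0.0019 0.0508]
```

```bash
python3 -m inch '[{"jaw":0.0854,"x":0,"y":0.002,"z":0.02,"wx":0,"wy":0,"wz":0},{"jaw":0.0854,"x":0,"y":0,"z":0.02,"wx":0,"wy":0,"wz":0},{"jaw":0.0854,"x":0,"y":0,"z":0.010,"wx":0,"wy":0,"wz":0},{"jaw":0.0854,"x":0,"y":0,"z":0,"wx":0,"wy":0,"wz":0}]'
python3 -c "
from h import *
to(.582,.2235,.066,1.385)
grab('side','s3')
s=load('side')['color'][240:350,180:320];cv2.imwrite('pics/z7.png',cv2.resize(s,None,fx=5,fy=5,interpolation=cv2.INTER_CUBIC))"
```

```text
time: 6.92
tcp_pos: [0.5811, 0.2226, 0.0648]
ee_rot: [-3.139, 0.002, 1.386]
ft_force: [0.1, 0.0, 0.4]
finger_gap: 0.0855
now [0.5811 0.2226 0.0648] [-3.139e+00  2.000e-03  1.386e+00] t 6.925 F [0.1 0.  0.4] gap 0.0855
shift in present axes [ 0.0011  0.0007 -0.0012] turn [-0.003  0.002  0.001] shift in target axes [ 0.0011  0.0007 -0.0012]
```

View pics/z7.png

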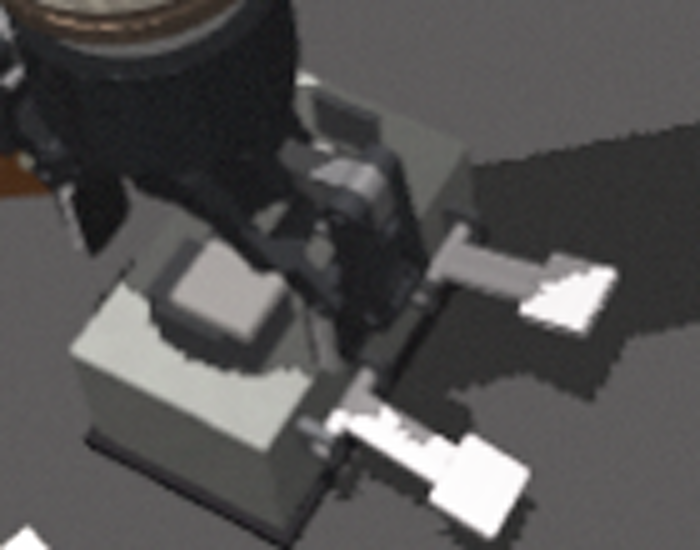

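The jaws straddle the cassette's two ends, so I'll close on it.

```bash
python3 -m inch '[{"jaw":0.03,"x":0.0005,"y":0.001,"z":0,"wx":0,"wy":0,"wz":0},{"jaw":0.03,"x":0,"y":0,"z":0,"wx":0,"wy":0,"wz":0},{"jaw":0.03,"x":0,"y":0,"z":0,"wx":0,"wy":0,"wz":0},{"jaw":0.03,"x":0,"y":0,"z":0,"wx":0,"wy":0,"wz":0},{"jaw":0.03,"x":0,"y":0,"z":0,"wx":0,"wy":0,"wz":0},{"jaw":0.03,"x":0,"y":0,"z":0,"wx":0,"wy":0,"wz":0}]' 60
```

```text
time: 7.72
tcp_pos: [0.5826, 0.2239, 0.0664]
ee_rot: [-3.14, -0.0, 1.386]
ft_force: [-4.3, 1.6, 3.0]
finger_gap: 0.0382
```

```bash
python3 -m inch '[{"jaw":0.03,"x":0,"y":0,"z":-0.005,"wx":0,"wy":0,"wz":0},{"jaw":0.03,"x":0,"y":0,"z":-0.01,"wx":0,"wy":0,"wz":0},{"jaw":0.03,"x":0,"y":0,"z":-0.015,"wx":0,"wy":0,"wz":0},{"jaw":0.03,"x":0,"y":0,"z":-0.02,"wx":0,"wy":0,"wz":0},{"jaw":0.03,"x":0,"y":0,"z":-0.025,"wx":0,"wy":0,"wz":0},{"jaw":0.03,"x":0,"y":0,"z":-0.02,"wx":0,"wy":0,"wz":0},{"jaw":0.03,"x":0,"y":0,"z":0,"wx":0,"wy":0,"wz":0}]' 60
python3 -c "
from h import *
grab('side','s4');grab('top','t4')
s=load('side')['color'][200:340,170:310];cv2.imwrite('pics/z8.png',cv2.resize(s,None,fx=4,fy=4,interpolation=cv2.INTER_CUBIC))
to(.55,.02,.16,2.37)"
```

```text
time: 8.6
tcp_pos: [0.5854, 0.2238, 0.1646]
ee_rot: [3.137, -0.003, 1.385]
ft_force: [1.2, 0.1, -2.9]
finger_gap: 0.0386
now [0.5833 0.2231 0.1616] [ 3.141 -0.     1.386] t 8.7 F [-1.2 -0.1 -2.7] gap 0.0383
shift in present axes [-0.2058  0.0046  0.0016] turn [ 0.     0.    -0.984] shift in target axes [-0.1178 -0.1688  0.0016]
```

View pics/z8.png

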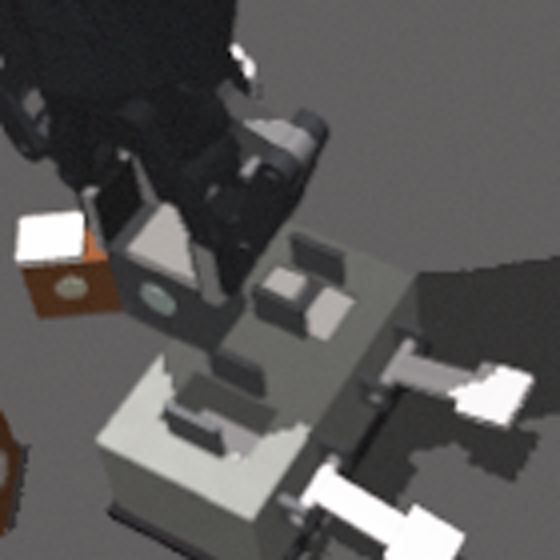

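The cassette is out and level between the fingers, and the grooved one is still seated. I'm carrying it to the open bench.

```bash
python3 -m inch '[{"jaw":0.03,"x":-0.02,"y":0.001,"z":0,"wx":0,"wy":0,"wz":0},{"jaw":0.03,"x":-0.036,"y":0.001,"z":0,"wx":0,"wy":0,"wz":0},{"jaw":0.03,"x":-0.05,"y":0.001,"z":0,"wx":0,"wy":0,"wz":0},{"jaw":0.03,"x":-0.05,"y":0.001,"z":0,"wx":0,"wy":0,"wz":0},{"jaw":0.03,"x":-0.03,"y":0,"z":0,"wx":0,"wy":0,"wz":0},{"jaw":0.03,"x":-0.02,"y":0,"z":0,"wx":0,"wy":0,"wz":0},{"jaw":0.03,"x":0,"y":0,"z":0,"wx":0,"wy":0,"wz":-0.14},{"jaw":0.03,"x":0,"y":0,"z":0.01,"wx":0,"wy":0,"wz":-0.17},{"jaw":0.03,"x":0,"y":0,"z":0.01,"wx":0,"wy":0,"wz":-0.17},{"jaw":0.03,"x":0,"y":0,"z":0.02,"wx":0,"wy":0,"wz":-0.17},{"jaw":0.03,"x":0,"y":0,"z":0.02,"wx":0,"wy":0,"wz":-0.17},{"jaw":0.03,"x":0,"y":0,"z":0.02,"wx":0,"wy":0,"wz":-0.164},{"jaw":0.03,"x":0,"y":0,"z":0.02,"wx":0,"wy":0,"wz":0},{"jaw":0.03,"x":0,"y":0,"z":0.01,"wx":0,"wy":0,"wz":0},{"jaw":0.03,"x":0,"y":0,"z":0,"wx":0,"wy":0,"wz":0}]' 60
python3 -c "
from h import *
grab('side','s5');grab('top','t5')
s=load('side')['color'][130:310,200:400];cv2.imwrite('pics/z9.png',cv2.resize(s,None,fx=3,fy=3,interpolation=cv2.INTER_CUBIC))
to(.55,.02,.029,2.37)"
```

```text
time: 10.58
tcp_pos: [0.5486, 0.0202, 0.0507]
ee_rot: [-3.14, -0.001, 2.37]
ft_force: [0.4, -0.0, -2.6]
finger_gap: 0.0382
now [0.5498 0.0203 0.0519] [3.141 0.    2.37 ] t 10.675 F [-0.2  0.2 -3.4] gap 0.0381
shift in present axes [-0.0003 -0.      0.0229] turn [ 0.  0. -0.] shift in target axes [-0.0003 -0.      0.0229]
```

View pics/z9.png

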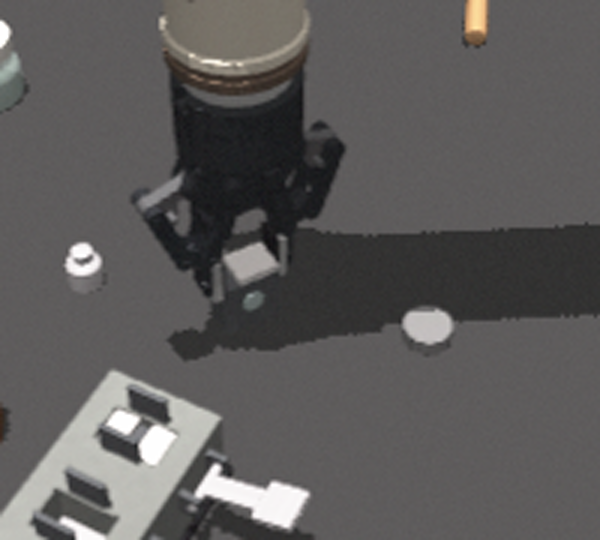

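```bash
python3 -m inch '[{"jaw":0.03,"x":0,"y":0,"z":0.01,"wx":0,"wy":0,"wz":0},{"jaw":0.03,"x":0,"y":0,"z":0.007,"wx":0,"wy":0,"wz":0},{"jaw":0.03,"x":0,"y":0,"z":0.003,"wx":0,"wy":0,"wz":0},{"jaw":0.03,"x":0,"y":0,"z":0,"wx":0,"wy":0,"wz":0}]'
python3 -m inch '[{"jaw":0.03,"x":0,"y":0,"z":0.001,"wx":0,"wy":0,"wz":0},{"jaw":0.03,"x":0,"y":0,"z":0.001,"wx":0,"wy":0,"wz":0}]'
```

```text
time: 11.18
tcp_pos: [0.5491, 0.0202, 0.0311]
ee_rot: [-3.141, -0.001, 2.37]
ft_force: [-0.2, 0.0, -3.2]
finger_gap: 0.0381
time: 11.42
tcp_pos: [0.5497, 0.0201, 0.03]
ee_rot: [3.141, 0.0, 2.37]
ft_force: [-3.0, -0.8, 9.1]
finger_gap: 0.0383
```

```bash
python3 -m inch '[{"jaw":0.03,"x":0,"y":0,"z":0.001,"wx":0,"wy":0,"wz":0},{"jaw":0.03,"x":0,"y":0,"z":0,"wx":0,"wy":0,"wz":0}]'
```

```text
time: 11.68
tcp_pos: [0.5497, 0.0201, 0.03]
ee_rot: [3.141, 0.001, 2.37]
ft_force: [-3.8, 0.2, 10.7]
finger_gap: 0.0384
```

On the bench at TCP z 0.030. I'll ease off the last push and release.

```bash
python3 -m inch '[{"jaw":0.03,"x":0,"y":0,"z":-0.001,"wx":0,"wy":0,"wz":0},{"jaw":0.05,"x":0,"y":0,"z":0,"wx":0,"wy":0,"wz":0},{"jaw":0.07,"x":0,"y":0,"z":0,"wx":0,"wy":0,"wz":0},{"jaw":0.07,"x":0,"y":0,"z":0,"wx":0,"wy":0,"wz":0},{"jaw":0.07,"x":0,"y":0,"z":0,"wx":0,"wy":0,"wz":0},{"jaw":0.07,"x":0,"y":0,"z":-0.02,"wx":0,"wy":0,"wz":0},{"jaw":0.07,"x":0,"y":0,"z":-0.04,"wx":0,"wy":0,"wz":0},{"jaw":0.07,"x":0,"y":0,"z":-0.05,"wx":0,"wy":0,"wz":0},{"jaw":0.07,"x":0,"y":0,"z":0,"wx":0,"wy":0,"wz":0}]'
python3 -c "
from h import *
grab('side','s6');grab('top','t6')
s=load('side')['color'][130:310,200:400];cv2.imwrite('pics/z10.png',cv2.resize(s,None,fx=3,fy=3,interpolation=cv2.INTER_CUBIC))
to(.55,.02,.1,.8)"
```

```text
time: 12.8
tcp_pos: [0.5528, 0.0204, 0.1437]
ee_rot: [3.135, 0.006, 2.37]
ft_force: [-0.1, 0.3, -0.8]
finger_gap: 0.0701
now [0.5496 0.02   0.1399] [3.141e+00 1.000e-03 2.370e+00] t 12.9 F [-0.6  0.5 -1.6] gap 0.0699
shift in present axes [-0.0003  0.0002  0.0399] turn [1.00e-03 0.00e+00 1.57e+00] shift in target axes [0.0002 0.0003 0.0399]
```

View pics/z10.png

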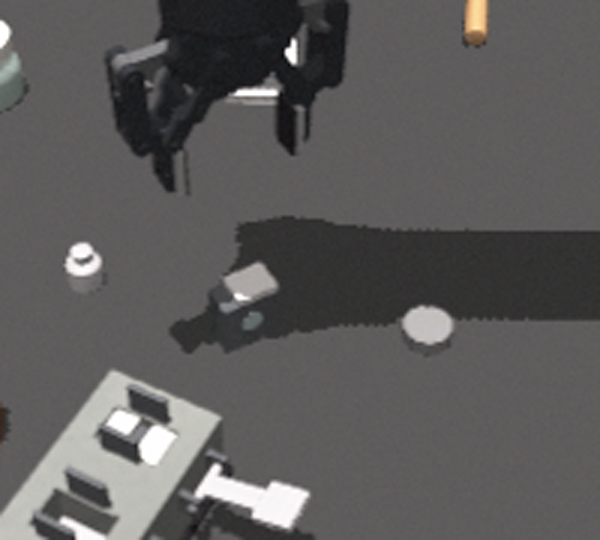

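The cassette stands upright at about (248,290) in the zoom, stepped (dark) end to the left. I'll measure it.

Run:
```python
from h import *
c=load('side');s=c['color'][205:250,260:305]
o=[cv2.resize(s,None,fx=9,fy=9,interpolation=cv2.INTER_CUBIC)[:400,:400]]
t=load('top');x=t['color'][185:225,240:300]
cv2.imwrite('pics/z11.png',np.hstack([o[0],cv2.resize(t['color'][170:215,245:290],(400,400),interpolation=cv2.INTER_CUBIC)]))
```

```text
(no output)
```

View pics/z11.png

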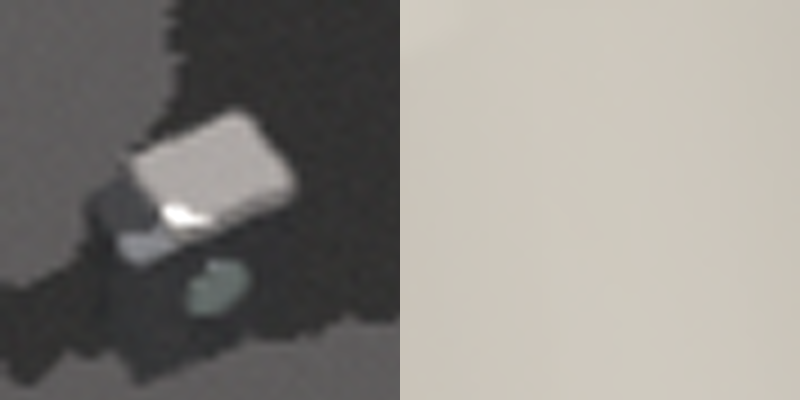

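Run:
```python
from h import *
c=load('side');P=[]
for U,V in[(132,160),(238,108),(297,187),(190,238)]:
    u,v=(U+.5)/9-.5+260,(V+.5)/9-.5+205
    p=onz(c,u,v,.048);P.append(p[:2]);print(p.round(4),)
P=np.array(P);print(P.mean(0),[np.linalg.norm(P[i]-P[i-1]).round(4) for i in range(4)],depth(c,(215)/9-.5+260,(170)/9-.5+205))
d=P[0]-P[1]+P[3]-P[2];a=np.arctan2(d[1],d[0]);print('yaw',a,'centre',P.mean(0)+.0055*np.array([np.cos(a),np.sin(a)]))
```

```text
[0.5636 0.0192 0.048 ]
[ 0.5458 -0.0024  0.048 ]
[0.5265 0.0166 0.048 ]
[0.5445 0.0373 0.048 ]
[0.54509255 0.0176976 ] [np.float64(0.0263), np.float64(0.028), np.float64(0.0271), np.float64(0.0275)] [0.54577878 0.01542042 0.04640773]
yaw 0.8678942388852311 centre [0.54864794 0.02189393]
```

Both agree with the fingers' centre (0.5495, 0.020). Next I turn the tool by 1.57 rad and regrip across the width, low on the cassette.

```bash
python3 -m inch '[{"jaw":0.07,"x":0,"y":0,"z":0,"wx":0,"wy":0,"wz":0.157},{"jaw":0.07,"x":0,"y":0,"z":0,"wx":0,"wy":0,"wz":0.157},{"jaw":0.07,"x":0,"y":0,"z":0,"wx":0,"wy":0,"wz":0.157},{"jaw":0.07,"x":0,"y":0,"z":0,"wx":0,"wy":0,"wz":0.157},{"jaw":0.07,"x":0,"y":0,"z":0,"wx":0,"wy":0,"wz":0.157},{"jaw":0.07,"x":0,"y":0,"z":0,"wx":0,"wy":0,"wz":0.157},{"jaw":0.07,"x":0,"y":0,"z":0,"wx":0,"wy":0,"wz":0.157},{"jaw":0.07,"x":0,"y":0,"z":0,"wx":0,"wy":0,"wz":0.157},{"jaw":0.07,"x":0,"y":0,"z":0.02,"wx":0,"wy":0,"wz":0.157},{"jaw":0.07,"x":0,"y":0,"z":0.03,"wx":0,"wy":0,"wz":0.157},{"jaw":0.07,"x":0,"y":0,"z":0.02,"wx":0,"wy":0,"wz":0},{"jaw":0.07,"x":0,"y":0,"z":0,"wx":0,"wy":0,"wz":0}]'
python3 -c "
from h import *
grab('side','s7')
s=load('side')['color'][130:310,200:400];cv2.imwrite('pics/z12.png',cv2.resize(s,None,fx=3,fy=3,interpolation=cv2.INTER_CUBIC))
to(.5495,.0203,.012,.8)"
```

```text
time: 14.4
tcp_pos: [0.5464, 0.0199, 0.0664]
ee_rot: [-3.137, 0.005, 0.8]
ft_force: [-0.1, -0.3, 0.0]
finger_gap: 0.0699
now [0.5477 0.02   0.0678] [-3.139e+00  3.000e-03  8.000e-01] t 14.45 F [-0.  -0.4 -0.1] gap 0.0701
shift in present axes [0.0017 0.0012 0.0558] turn [-0.002  0.003  0.   ] shift in target axes [0.0015 0.001  0.0558]
```

View pics/z12.png

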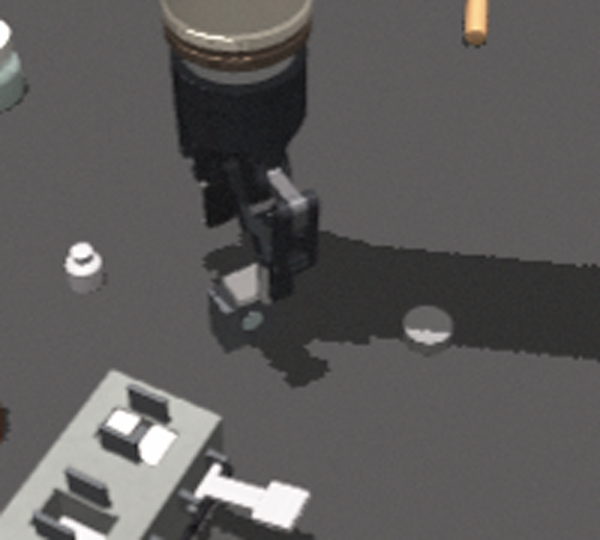

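```bash
python3 -m inch '[{"jaw":0.07,"x":0,"y":0,"z":0.02,"wx":0,"wy":0,"wz":0},{"jaw":0.07,"x":0,"y":0,"z":0.02,"wx":0,"wy":0,"wz":0},{"jaw":0.07,"x":0,"y":0,"z":0.012,"wx":0,"wy":0,"wz":0},{"jaw":0.07,"x":0,"y":0,"z":0.004,"wx":0,"wy":0,"wz":0},{"jaw":0.07,"x":0,"y":0,"z":0,"wx":0,"wy":0,"wz":0},{"jaw":0.07,"x":0,"y":0,"z":0,"wx":0,"wy":0,"wz":0}]'
```

```text
time: 15.2
tcp_pos: [0.55, 0.0202, 0.0142]
ee_rot: [3.141, -0.001, 0.8]
ft_force: [-0.4, -0.4, -0.1]
finger_gap: 0.0697
```

```bash
python3 -m inch '[{"jaw":0.01,"x":0,"y":0,"z":0.002,"wx":0,"wy":0,"wz":0},{"jaw":0.01,"x":0,"y":0,"z":0,"wx":0,"wy":0,"wz":0},{"jaw":0.01,"x":0,"y":0,"z":0,"wx":0,"wy":0,"wz":0},{"jaw":0.01,"x":0,"y":0,"z":0,"wx":0,"wy":0,"wz":0},{"jaw":0.01,"x":0,"y":0,"z":0,"wx":0,"wy":0,"wz":0},{"jaw":0.01,"x":0,"y":0,"z":0,"wx":0,"wy":0,"wz":0},{"jaw":0.01,"x":0,"y":0,"z":0,"wx":0,"wy":0,"wz":0},{"jaw":0.01,"x":0,"y":0,"z":0,"wx":0,"wy":0,"wz":0}]' 100
python3 -m inch '[{"jaw":0.01,"x":0,"y":0,"z":-0.01,"wx":0,"wy":0,"wz":0},{"jaw":0.01,"x":0,"y":0,"z":-0.03,"wx":0,"wy":0,"wz":0},{"jaw":0.01,"x":0,"y":0,"z":-0.04,"wx":0,"wy":0,"wz":0},{"jaw":0.01,"x":0,"y":0,"z":-0.02,"wx":0,"wy":0,"wz":0},{"jaw":0.01,"x":0,"y":0,"z":0,"wx":0,"wy":0,"wz":0},{"jaw":0.01,"x":0,"y":0,"z":0,"wx":0,"wy":0,"wz":0}]' 100
python3 -c "
from h import *
grab('side','s8')
s=load('side')['color'][130:310,200:400];cv2.imwrite('pics/z13.png',cv2.resize(s,None,fx=3,fy=3,interpolation=cv2.INTER_CUBIC))
to(.620,-.254,.112,1.825)"
```

```text
time: 16.2
tcp_pos: [0.5496, 0.0201, 0.0118]
ee_rot: [3.141, -0.0, 0.8]
ft_force: [-1.9, -0.1, 5.5]
finger_gap: 0.0232
time: 16.95
tcp_pos: [0.5483, 0.0201, 0.1105]
ee_rot: [-3.14, 0.001, 0.8]
ft_force: [0.3, 0.8, -2.5]
finger_gap: 0.0228
now [0.5481 0.0201 0.1101] [-3.14e+00  2.00e-03  8.00e-01] t 17.0 F [-0.6 -0.5 -3.7] gap 0.0231
shift in present axes [-0.1465  0.2425 -0.002 ] turn [-3.000e-03  1.000e-03 -1.025e+00] shift in target axes [-0.2833  0.0007 -0.0019]
```

View pics/z13.png

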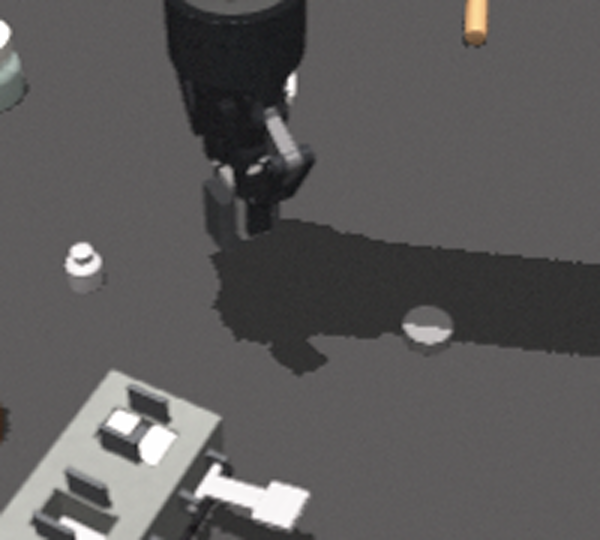

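It is gripped and lifted. Now I rotate so that tool x equals seat +x, then move above the stop side at seat x of about +32 mm.

```bash
python3 -m inch '[{"jaw":0.01,"x":0,"y":0,"z":-0.002,"wx":0,"wy":0,"wz":-0.171},{"jaw":0.01,"x":0,"y":0,"z":0,"wx":0,"wy":0,"wz":-0.171},{"jaw":0.01,"x":0,"y":0,"z":0,"wx":0,"wy":0,"wz":-0.171},{"jaw":0.01,"x":0,"y":0,"z":0,"wx":0,"wy":0,"wz":-0.171},{"jaw":0.01,"x":0,"y":0,"z":0,"wx":0,"wy":0,"wz":-0.171},{"jaw":0.01,"x":0,"y":0,"z":0,"wx":0,"wy":0,"wz":-0.17},{"jaw":0.01,"x":-0.021,"y":0,"z":0,"wx":0,"wy":0,"wz":0},{"jaw":0.01,"x":-0.04,"y":0,"z":0,"wx":0,"wy":0,"wz":0},{"jaw":0.01,"x":-0.05,"y":0,"z":0,"wx":0,"wy":0,"wz":0},{"jaw":0.01,"x":-0.05,"y":0,"z":0,"wx":0,"wy":0,"wz":0},{"jaw":0.01,"x":-0.04,"y":0,"z":0,"wx":0,"wy":0,"wz":0},{"jaw":0.01,"x":-0.03,"y":0,"z":0,"wx":0,"wy":0,"wz":0},{"jaw":0.01,"x":-0.02,"y":0,"z":0,"wx":0,"wy":0,"wz":0},{"jaw":0.01,"x":0,"y":0,"z":0.02,"wx":0,"wy":0,"wz":0},{"jaw":0.01,"x":0,"y":0,"z":0.02,"wx":0,"wy":0,"wz":0},{"jaw":0.01,"x":0,"y":0,"z":0.01,"wx":0,"wy":0,"wz":0},{"jaw":0.01,"x":0,"y":0,"z":0,"wx":0,"wy":0,"wz":0},{"jaw":0.01,"x":0,"y":0,"z":0,"wx":0,"wy":0,"wz":0}]' 100
python3 -c "
from h import *
grab('side','s9');grab('top','t9')
s=load('side')['color'][100:190,250:340];t=load('top')['color'][140:230,350:440]
f=lambda i:cv2.resize(i,(400,400),interpolation=cv2.INTER_CUBIC)
cv2.imwrite('pics/z14.png',np.hstack([f(s),f(t)]))
to(.620,-.254,.0435,1.825)"
```

```text
time: 19.25
tcp_pos: [0.613, -0.2223, 0.0639]
ee_rot: [3.141, 0.0, 1.826]
ft_force: [0.3, 0.3, -3.1]
finger_gap: 0.0227
now [ 0.6132 -0.2229  0.0644] [3.140e+00 1.000e-03 1.825e+00] t 19.35 F [ 0.7  0.6 -1.8] gap 0.0231
shift in present axes [-0.0318 -0.0013  0.021 ] turn [0.001 0.001 0.   ] shift in target axes [-0.0318 -0.0013  0.0209]
```

View pics/z14.png

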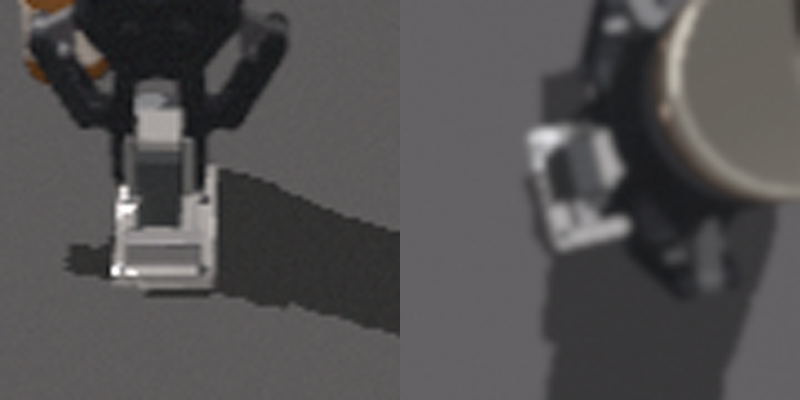

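The stepped dark end faces the camera, so it points toward the stop side. I'll check the lateral alignment with a zoom.

Run:
```python
from h import *
s=load('side')['color'][120:170,265:315];cv2.imwrite('pics/z15.png',cv2.resize(s,(600,600),interpolation=cv2.INTER_CUBIC))
```

```text
(no output)
```

View pics/z15.png

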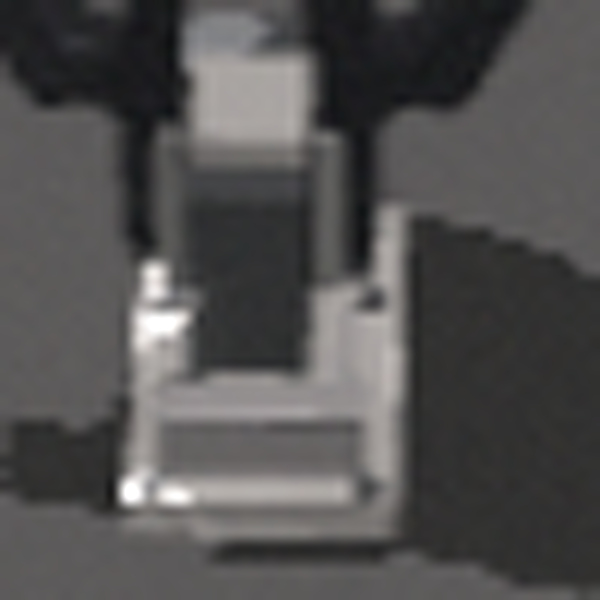

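Run:
```python
from h import *
c=load('side')
S=lambda U,V,z:onz(c,(U+.5)/12-.5+265,(V+.5)/12-.5+120,z)[:2]
a=1.825;M=np.array([[np.cos(a),-np.sin(a)],[np.sin(a),np.cos(a)]]);o=np.array([.62,-.254])
L=lambda p:(M.T@(p-o)*1000).round(1)
for n,U,V,z in[('cas botL',190,370,.0526),('cas botR',308,370,.0526),('cas top brightL',190,165,.1006),('bright R',305,165,.1006),('brightfarL',193,55,.1006),('brightfarR',312,55,.1006),('stop top outer L',158,420,.026),('stopouterR',362,420,.026),('base L',125,488,.01),('base R',400,488,.01),('stop inner top L',190,372,.026),('tcp',0,0,0)]:
    print(n,L(S(U,V,z)))
print('TCP',L(np.array([.6132,-.2229])))
```

```text
cas botL [ 52.6 -13.7]
cas botR [52.   9.6]
cas top brightL [ 51.5 -12.7]
bright R [51.   9.2]
brightfarL [ 14.7 -14.1]
brightfarR [14.2  9.2]
stop top outer L [ 34.8 -21.8]
stopouterR [33.7 19.8]
base L [ 37.1 -28.9]
base R [35.6 27.7]
stop inner top L [ 18.7 -16.1]
tcp [-156.7  -71. ]
TCP [31.8 -1.2]
```

The cassette is about 1.2 mm off in seat y, and the camera and TCP agree. I'll correct that, lower to an underside of about 31 mm, then approach the nose.

```bash
python3 -m inch '[{"jaw":0.01,"x":0,"y":-0.0013,"z":0.01,"wx":0,"wy":0,"wz":0},{"jaw":0.01,"x":0,"y":0,"z":0.0115,"wx":0,"wy":0,"wz":0},{"jaw":0.01,"x":0,"y":0,"z":0,"wx":0,"wy":0,"wz":0},{"jaw":0.01,"x":-0.01,"y":0,"z":0,"wx":0,"wy":0,"wz":0},{"jaw":0.01,"x":-0.006,"y":0,"z":0,"wx":0,"wy":0,"wz":0},{"jaw":0.01,"x":0,"y":0,"z":0,"wx":0,"wy":0,"wz":0},{"jaw":0.01,"x":0,"y":0,"z":0,"wx":0,"wy":0,"wz":0}]' 100
cat >> h.py <<'E'
def seat():
    a=1.825;M=np.array([[np.cos(a),-np.sin(a)],[np.sin(a),np.cos(a)]]);o=np.array([.62,-.254])
    s=read_state();print('seat mm',(M.T@(s['tcp_pos'][:2]-o)*1000).round(1),'z',(s['tcp_pos'][2]*1000).round(1),'F seat',(M.T@s['ft_force'][:2]).round(2),s['ft_force'][2].round(2),'tq',s['wrist_torque'].round(2))
E
python3 -c "
from h import *
seat()"
```

```text
time: 20.23
tcp_pos: [0.6153, -0.2386, 0.0421]
ee_rot: [3.141, -0.0, 1.825]
ft_force: [0.5, -0.0, -3.2]
finger_gap: 0.0229
seat mm [16.1  0.7] z 42.1 F seat [-0.15 -0.48] -3.19 tq [ 0.02 -0.06  0.05]
```

```bash
python3 -m inch '[{"jaw":0.01,"x":-0.003,"y":0.0004,"z":0,"wx":0,"wy":0,"wz":0},{"jaw":0.01,"x":0,"y":0,"z":0,"wx":0,"wy":0,"wz":0},{"jaw":0.01,"x":0,"y":0,"z":0,"wx":0,"wy":0,"wz":0}]'; python3 -c "
from h import *
seat()"
python3 -m inch '[{"jaw":0.01,"x":-0.003,"y":0,"z":0,"wx":0,"wy":0,"wz":0},{"jaw":0.01,"x":0,"y":0,"z":0,"wx":0,"wy":0,"wz":0},{"jaw":0.01,"x":0,"y":0,"z":0,"wx":0,"wy":0,"wz":0}]'; python3 -c "
from h import *
seat()"
python3 -m inch '[{"jaw":0.01,"x":-0.003,"y":0,"z":0,"wx":0,"wy":0,"wz":0},{"jaw":0.01,"x":0,"y":0,"z":0,"wx":0,"wy":0,"wz":0},{"jaw":0.01,"x":0,"y":0,"z":0,"wx":0,"wy":0,"wz":0}]'; python3 -c "
from h import *
seat()"
```

```text
time: 20.6
tcp_pos: [0.6164, -0.2413, 0.042]
ee_rot: [3.142, -0.0, 1.825]
ft_force: [-0.7, 0.6, -3.5]
finger_gap: 0.0231
seat mm [13.2  0.3] z 42.0 F seat [0.8  0.56] -3.45 tq [ 0.01 -0.03 -0.01]
time: 20.98
tcp_pos: [0.6171, -0.2444, 0.0419]
ee_rot: [-3.142, -0.0, 1.825]
ft_force: [-0.2, -0.1, -3.4]
finger_gap: 0.0227
seat mm [10.   0.4] z 41.9 F seat [-0.02  0.19] -3.39 tq [-0.04 -0.03 -0.01]
time: 21.35
tcp_pos: [0.6178, -0.2469, 0.0419]
ee_rot: [-3.141, -0.0, 1.825]
ft_force: [-0.2, 1.2, -2.4]
finger_gap: 0.0229
seat mm [7.4 0.3] z 41.9 F seat [ 1.25 -0.1 ] -2.35 tq [ 0.24  0.   -0.02]
```

Contact came near centre x = 9 mm, as predicted. I'll push on.

```bash
python3 -m inch '[{"jaw":0.01,"x":-0.003,"y":0,"z":0,"wx":0,"wy":0,"wz":0},{"jaw":0.01,"x":-0.002,"y":0,"z":0,"wx":0,"wy":0,"wz":0},{"jaw":0.01,"x":0,"y":0,"z":0,"wx":0,"wy":0,"wz":0},{"jaw":0.01,"x":0,"y":0,"z":0,"wx":0,"wy":0,"wz":0}]'; python3 -c "
from h import *
seat()"
python3 -m inch '[{"jaw":0.01,"x":-0.003,"y":0,"z":0,"wx":0,"wy":0,"wz":0},{"jaw":0.01,"x":-0.002,"y":0,"z":0,"wx":0,"wy":0,"wz":0},{"jaw":0.01,"x":0,"y":0,"z":0,"wx":0,"wy":0,"wz":0},{"jaw":0.01,"x":0,"y":0,"z":0,"wx":0,"wy":0,"wz":0}]'; python3 -c "
from h import *
seat()
grab('side','s10');grab('top','t10')
s=load('side')['color'][120:170,265:315];t=load('top')['color'][140:230,350:440]
f=lambda i:cv2.resize(i,(400,400),interpolation=cv2.INTER_CUBIC)
cv2.imwrite('pics/z16.png',np.hstack([f(s),f(t)]))"
```

```text
time: 21.85
tcp_pos: [0.6191, -0.2518, 0.0419]
ee_rot: [3.142, -0.0, 1.825]
ft_force: [0.2, 1.9, -3.4]
finger_gap: 0.0229
seat mm [2.3 0.3] z 41.9 F seat [ 1.78 -0.68] -3.37 tq [ 0.43 -0.   -0.01]
time: 22.35
tcp_pos: [0.6204, -0.2567, 0.0419]
ee_rot: [3.142, -0.0, 1.825]
ft_force: [0.1, 3.3, -3.0]
finger_gap: 0.0233
seat mm [-2.7  0.3] z 41.9 F seat [ 3.13 -0.9 ] -2.98 tq [ 0.6   0.02 -0.03]
```

View pics/z16.png

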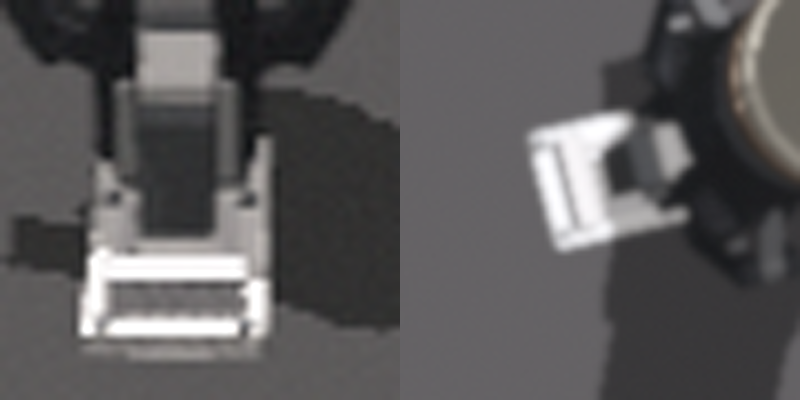

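Run:
```python
from h import *
c=load('side')
s=c['color'][125:165,270:310];cv2.imwrite('pics/z17.png',cv2.resize(s,(600,600),interpolation=cv2.INTER_CUBIC))
S=lambda U,V,z:onz(c,(U+.5)/8-.5+265,(V+.5)/8-.5+120,z)[:2]
a=1.825;M=np.array([[np.cos(a),-np.sin(a)],[np.sin(a),np.cos(a)]]);o=np.array([.62,-.254])
L=lambda p:(M.T@(p-o)*1000).round(1)
for n,U,V,z in[('botL',138,237,.030),('botR',216,237,.030),('stop in',120,252,.026),('stop in',232,252,.026),('stop outL',105,280,.026),('stop outR',248,280,.026)]:print(n,L(S(U,V,z)))
```

```text
botL [ 18.4 -12.5]
botR [17.8 11.6]
stop in [ 20.9 -18. ]
stop in [20.  16.6]
stop outL [ 34.9 -21.9]
stop outR [33.7 21.9]
```

View pics/z17.png

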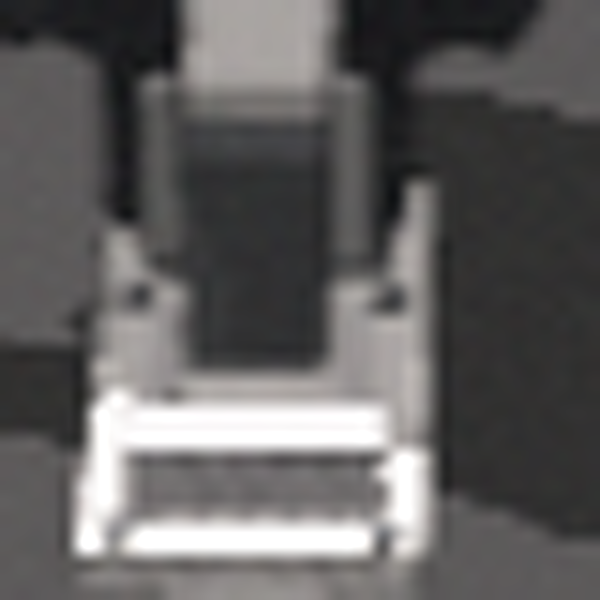

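The cassette's front face is about 2.4 mm clear of the stop and centred within 0.5 mm. Lowering now.

```bash
python3 -m inch '[{"jaw":0.01,"x":-0.0005,"y":0,"z":0.003,"wx":0,"wy":0,"wz":0},{"jaw":0.01,"x":0,"y":0,"z":0.004,"wx":0,"wy":0,"wz":0},{"jaw":0.01,"x":0,"y":0,"z":0.004,"wx":0,"wy":0,"wz":0},{"jaw":0.01,"x":0,"y":0,"z":0,"wx":0,"wy":0,"wz":0}]'; python3 -c "
from h import *
seat()"
python3 -m inch '[{"jaw":0.01,"x":0,"y":0,"z":0.003,"wx":0,"wy":0,"wz":0},{"jaw":0.01,"x":0,"y":0,"z":0.003,"wx":0,"wy":0,"wz":0},{"jaw":0.01,"x":0,"y":0,"z":0,"wx":0,"wy":0,"wz":0}]'; python3 -c "
from h import *
seat()"
```

```text
time: 22.95
tcp_pos: [0.6199, -0.257, 0.03]
ee_rot: [-3.14, -0.001, 1.825]
ft_force: [0.2, 3.1, -4.4]
finger_gap: 0.023
seat mm [-2.8  0.8] z 30.0 F seat [ 2.96 -0.98] -4.35 tq [ 0.6   0.05 -0.04]
time: 23.32
tcp_pos: [0.6204, -0.2571, 0.0244]
ee_rot: [-3.141, -0.001, 1.825]
ft_force: [0.8, 3.1, -4.4]
finger_gap: 0.0229
seat mm [-3.1  0.4] z 24.4 F seat [ 2.76 -1.52] -4.41 tq [ 0.57 -0.08 -0.04]
```

```bash
python3 -m inch '[{"jaw":0.01,"x":0,"y":0,"z":0.001,"wx":0,"wy":0,"wz":0},{"jaw":0.01,"x":0,"y":0,"z":0.001,"wx":0,"wy":0,"wz":0},{"jaw":0.01,"x":0,"y":0,"z":0,"wx":0,"wy":0,"wz":0}]'; python3 -c "
from h import *
seat()"
python3 -m inch '[{"jaw":0.01,"x":0,"y":0,"z":0.001,"wx":0,"wy":0,"wz":0},{"jaw":0.01,"x":0,"y":0,"z":0,"wx":0,"wy":0,"wz":0}]'; python3 -c "
from h import *
seat()"
```

```text
time: 23.7
tcp_pos: [0.6205, -0.2574, 0.0229]
ee_rot: [-3.142, -0.0, 1.825]
ft_force: [-1.0, 3.0, -2.7]
finger_gap: 0.0229
seat mm [-3.4  0.4] z 22.9 F seat [3.12 0.24] -2.71 tq [ 0.5   0.12 -0.02]
time: 23.95
tcp_pos: [0.6205, -0.2574, 0.0219]
ee_rot: [3.142, -0.0, 1.825]
ft_force: [-0.2, 2.8, -2.1]
finger_gap: 0.0228
seat mm [-3.4  0.3] z 21.9 F seat [ 2.78 -0.54] -2.14 tq [ 0.44  0.05 -0.03]
```

```bash
python3 -m inch '[{"jaw":0.01,"x":0,"y":0,"z":0.001,"wx":0,"wy":0,"wz":0},{"jaw":0.01,"x":0,"y":0,"z":0,"wx":0,"wy":0,"wz":0}]'; python3 -c "
from h import *
seat()
grab('side','s11')
s=load('side')['color'][125:165,270:310];cv2.imwrite('pics/z18.png',cv2.resize(s,(600,600),interpolation=cv2.INTER_CUBIC))"
```

```text
time: 24.2
tcp_pos: [0.6205, -0.2574, 0.0218]
ee_rot: [-3.142, -0.0, 1.825]
ft_force: [-2.8, 3.3, 4.3]
finger_gap: 0.0231
seat mm [-3.4  0.3] z 21.8 F seat [3.87 1.91] 4.3 tq [0.7  0.74 0.01]
```

View pics/z18.png

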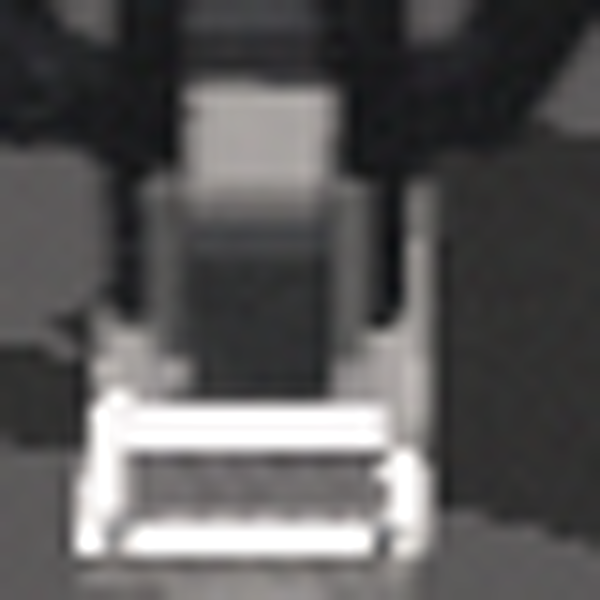

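On the floor: TCP is at 21.8 mm and the load reversed. Now I let it back to the stop.

```bash
python3 -m inch '[{"jaw":0.01,"x":0.001,"y":0,"z":-0.0008,"wx":0,"wy":0,"wz":0},{"jaw":0.01,"x":0.001,"y":0,"z":0,"wx":0,"wy":0,"wz":0},{"jaw":0.01,"x":0,"y":0,"z":0,"wx":0,"wy":0,"wz":0}]'; python3 -c "
from h import *
seat()"
python3 -m inch '[{"jaw":0.01,"x":0.001,"y":0,"z":0,"wx":0,"wy":0,"wz":0},{"jaw":0.01,"x":0,"y":0,"z":0,"wx":0,"wy":0,"wz":0}]'; python3 -c "
from h import *
seat()"
```

```text
time: 24.62
tcp_pos: [0.6202, -0.256, 0.0219]
ee_rot: [3.141, 0.001, 1.825]
ft_force: [-0.0, 0.2, -0.2]
finger_gap: 0.023
seat mm [-2.   0.3] z 21.9 F seat [ 0.23 -0.03] -0.24 tq [ 0.12  0.05 -0.  ]
time: 24.88
tcp_pos: [0.6199, -0.2548, 0.0219]
ee_rot: [3.141, 0.0, 1.825]
ft_force: [-0.5, 1.1, 0.2]
finger_gap: 0.0229
seat mm [-0.7  0.3] z 21.9 F seat [1.21 0.23] 0.21 tq [0.08 0.02 0.02]
```

```bash
python3 -m inch '[{"jaw":0.01,"x":0.001,"y":0,"z":0,"wx":0,"wy":0,"wz":0},{"jaw":0.01,"x":0,"y":0,"z":0,"wx":0,"wy":0,"wz":0}]'; python3 -c "
from h import *
seat()"
```

```text
time: 25.12
tcp_pos: [0.6197, -0.2538, 0.0219]
ee_rot: [3.141, 0.001, 1.825]
ft_force: [-0.1, 0.5, 0.0]
finger_gap: 0.0227
seat mm [0.3 0.3] z 21.9 F seat [ 0.48 -0.06] 0.01 tq [-0.04 -0.04  0.  ]
```

```bash
python3 -m inch '[{"jaw":0.01,"x":0.0007,"y":0,"z":0,"wx":0,"wy":0,"wz":0},{"jaw":0.01,"x":0,"y":0,"z":0,"wx":0,"wy":0,"wz":0}]'; python3 -c "
from h import *
seat()"
python3 -m inch '[{"jaw":0.01,"x":0.0005,"y":0,"z":0,"wx":0,"wy":0,"wz":0},{"jaw":0.01,"x":0,"y":0,"z":0,"wx":0,"wy":0,"wz":0}]'; python3 -c "
from h import *
seat()"
```

```text
time: 25.38
tcp_pos: [0.6196, -0.2538, 0.0219]
ee_rot: [3.141, 0.001, 1.824]
ft_force: [1.4, -2.8, -1.5]
finger_gap: 0.0231
seat mm [0.3 0.3] z 21.9 F seat [-3.1  -0.64] -1.5 tq [-0.59 -0.3   0.04]
time: 25.62
tcp_pos: [0.6196, -0.2537, 0.022]
ee_rot: [3.141, 0.002, 1.824]
ft_force: [2.8, -4.1, -2.2]
finger_gap: 0.0231
seat mm [0.3 0.3] z 22.0 F seat [-4.73 -1.69] -2.24 tq [-1.   -0.55  0.06]
```

It is against the stop (force reversed, x ≈ +0.3 mm). I'll take the load off, open, and lift away.

```bash
python3 -m inch '[{"jaw":0.01,"x":-0.0007,"y":0,"z":0,"wx":0,"wy":0,"wz":0},{"jaw":0.01,"x":0,"y":0,"z":0,"wx":0,"wy":0,"wz":0},{"jaw":0.03,"x":0,"y":0,"z":0,"wx":0,"wy":0,"wz":0},{"jaw":0.045,"x":0,"y":0,"z":0,"wx":0,"wy":0,"wz":0},{"jaw":0.05,"x":0,"y":0,"z":0,"wx":0,"wy":0,"wz":0},{"jaw":0.05,"x":0,"y":0,"z":0,"wx":0,"wy":0,"wz":0},{"jaw":0.05,"x":0,"y":0,"z":0,"wx":0,"wy":0,"wz":0},{"jaw":0.05,"x":0,"y":0,"z":-0.01,"wx":0,"wy":0,"wz":0},{"jaw":0.05,"x":0,"y":0,"z":-0.02,"wx":0,"wy":0,"wz":0},{"jaw":0.05,"x":0,"y":0,"z":-0.04,"wx":0,"wy":0,"wz":0},{"jaw":0.05,"x":0,"y":0,"z":-0.05,"wx":0,"wy":0,"wz":0},{"jaw":0.05,"x":0.05,"y":0,"z":-0.03,"wx":0,"wy":0,"wz":0},{"jaw":0.05,"x":0.05,"y":0,"z":-0.03,"wx":0,"wy":0,"wz":0},{"jaw":0.05,"x":0.05,"y":-0.05,"z":0,"wx":0,"wy":0,"wz":0},{"jaw":0.05,"x":0.05,"y":-0.05,"z":0,"wx":0,"wy":0,"wz":0},{"jaw":0.05,"x":0.05,"y":-0.05,"z":0,"wx":0,"wy":0,"wz":0},{"jaw":0.05,"x":0,"y":0,"z":0,"wx":0,"wy":0,"wz":0},{"jaw":0.05,"x":0,"y":0,"z":0,"wx":0,"wy":0,"wz":0}]'
python3 -c "
from h import *
grab('side','s12');grab('top','t12')
s=load('side')['color'][115:165,265:315];t=load('top')['color'][155:205,375:425]
f=lambda i:cv2.resize(i,(400,400),interpolation=cv2.INTER_CUBIC)
cv2.imwrite('pics/z19.png',np.hstack([f(s),f(t)]))"
```

```text
time: 27.88
tcp_pos: [0.434, -0.0615, 0.2036]
ee_rot: [3.138, 0.002, 1.825]
ft_force: [-0.3, -0.0, -0.5]
finger_gap: 0.0503
```

View pics/z19.png

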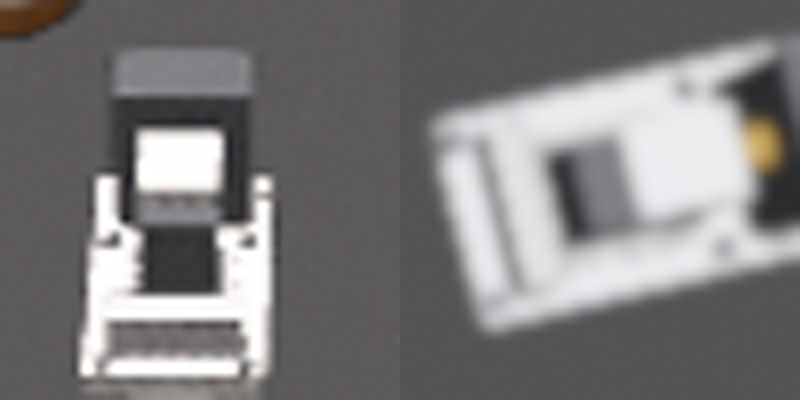

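View pics/s12.png

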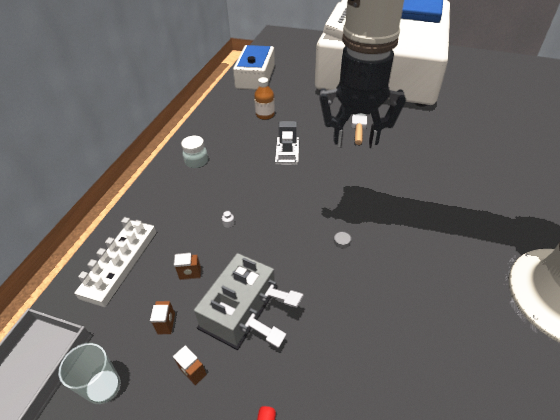

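The cassette sits in the seat behind the stop, dark step to the stop, nose against it. One numeric check before handing in.

Run:
```python
from h import *
a=1.825;M=np.array([[np.cos(a),-np.sin(a)],[np.sin(a),np.cos(a)]]);o=np.array([.62,-.254])
L=lambda p:(M.T@(p[:2]-o)*1000).round(1)
c=load('side')
for U,V,z in[(135,128,.058),(225,128,.058),(225,193,.052),(135,193,.052)]:
    print('side bright corner',L(onz(c,(U+.5)/8-.5+265,(V+.5)/8-.5+115,z)))
p=depth(c,180/8-.5+265,160/8-.5+115);print('top h',p.round(4),L(p))
t=load('top')
for U,V in[(222,140),(230,218),(758,0)][:2]: print('top step edge (x=9)',L(onz(t,(U+.5)/8-.5+375,(V+.5)/8-.5+155,.058)))
p=depth(t,(690-400)/8-.5+375,160/8-.5+155);print('top h',p.round(4),L(p))
for n,r in(('s0','side'),):pass
print('weight',onz(c,228,219,.017)[:2],read_state()['ft_force'])
```

```text
side bright corner [-20.5 -14.8]
side bright corner [-21.1  13.1]
side bright corner [ 4.5 13.9]
side bright corner [  5.2 -13.6]
top h [ 0.6217 -0.259   0.0572] [-5.3 -0.4]
top step edge (x=9) [ 8.9 -8.5]
top step edge (x=9) [11.9 11.1]
top h [ 0.6218 -0.2611  0.0564] [-7.3  0. ]
weight [0.67028453 0.01149128] [-0.0770644   0.16969675  0.85426637]
```

```bash
python3 -c "
from workcell import *
print(job_done())"
```

```text
the job is handed in; nothing more can be done
None
```

The stepped cassette is loaded in the checking seat, and I handed the job in at about 28 s of the 72 s allowed. `job_done()` reports no verdict.

- **Finding and ejecting:** The stepped cassette was in the left pocket. I pressed the left lever until the force jumped at its stop. Both cameras then measured the cassette's top at about 86 mm, the full 26 mm rise.
- **Standing it on the bench:** I lifted it by its ends, stood it upright near (0.55, 0.02) and let go. I then took it again across its width.
- **Loading:** I pushed the plunger about 11.5 mm past first touch, taken from hand travel and force. I lowered the cassette to the floor, where contact came exactly at the expected height. I let it back until the force reversed against the stop, then released it.

**Last checks:**
- **Position:** The cassette's plain end measures at about x = -20.8 mm (ideal -20), with about 0.5 mm offset across the seat.
- **Height:** The top reads 56 to 57 mm against the expected 58 mm, within the 2 mm calibration.
- **Orientation and plunger:** It looks upright with the step towards the stop and the plunger nose against it. I did not measure tilt or the final plunger travel directly. The position puts the plunger at about 9 mm.
- **Other objects:** The grooved cassette, the weight and the cap look unmoved by eye in the last picture. I did not measure them again.
- **Disagreements:** One step corner in the blurred top view read 3 mm off the other, which I put down to picking that corner by eye. The front bright corners in the side view read 4 to 5 mm where 9 was expected, probably the step's bright upright edge being misread. The plain end and the stop contact agree with each other.

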